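# Seat the keyed sieve of the citrus press

### The job

The green sieve of the citrus press stands raised because its notch is not over the red key on the rim, which the red flag outside the rim marks. With a fingertip, push the white tab sideways to turn the sieve until the notch lies over the red key, then press the sieve down until it is fully home, flush with the rim, and move the hand clear. Do not pinch the tab or lift the sieve, and leave the cup, glass, spoon, salt shaker, candle and small box where they are.

Things in the scene. Friction and masses are not known exactly. Their poses are not given: they have to be found in the camera images.
- juicer: citrus press, fixed to the worktop: white round base, 158 mm across, rim top 75 mm above the worktop; a spout on its own -y side. Origin on its vertical axis, at the worktop, z up. A white fluted reamer cone, fixed, 42 mm across at its foot, stands on the axis up to 122 mm. The sieve lies inside the rim.
- key_top (a point): top of the red key, a fixed round-topped radial ridge 8 mm wide, on the base's own +x side (this point 62 mm from the axis, 76 mm above the worktop). The ridge runs from 50 to 83 mm from the axis, partly hidden under the sieve; a red flag, 18 mm wide and 6 mm thick, fixed on the outside of the rim at the ridge's end (80 to 86 mm from the axis, top 88 mm above the worktop), shows where it is.
- notch (a point): the notch in the edge of the sieve: 14 mm wide, open outward, from 53 to 68 mm from the axis; this point is its middle, 62 mm from the axis, level with the sieve's top face. The sieve is a green disc 136 mm across and 6 mm thick round the cone; top face 83 mm above the worktop while raised, 75 mm (flush with the rim) when home. It can go down only with the notch over the key (within about 3 mm; the key's round top leads it in a little).
- tab (a point): foot of the white tab on the sieve's top face, opposite the notch, 48 mm from the axis. The tab is an upright radial rib, 34 to 62 mm from the axis, 14 mm wide, 13 mm high with a 5 mm wide crest up to 17 mm above the top face.
- tab_ccw: the flat side of the tab that a finger pushes to turn the sieve counter-clockwise seen from above; a plate 28 x 5 x 13 mm, origin at its middle
- tab_cw: the opposite flat side of the tab, pushed to turn the sieve clockwise seen from above; same size
- sieve (a joint): turn of the sieve about the vertical axis, rad, growing counter-clockwise from above; the notch is over the key at 0 and at 6.283; stops at -1.0 and 7.3. It starts anywhere between 0.8 and 5.48 and stays where it is left; pushing the tab takes about 1.5 N.
- sieve_press (a joint): how far the sieve has been pressed down its spindle, m: 0 as it starts (raised), 0.008 fully home, negative if pulled up (to -0.03). A stiff fit: it takes about 4 N to move and stays where it is left; with the notch off the key it stops on the key after about 1 mm. It stays practically level wherever it is pressed, so one fingertip about 50 mm from the axis is enough.
- espresso_cup: small green and white cup, 64 mm across, 48 mm high, standing under the juicer's spout; loose; origin at the centre of its underside
- tea_glass: clear tumbler, 49 mm across, 62 mm high; loose; origin at the centre of its underside
- teaspoon: steel spoon 132 mm long lying flat; loose; origin at the centre of its underside
- salt_shaker: glass shaker, 44 mm across, 90 mm high; loose; origin at the centre of its underside
- tea_light: small candle in a metal cup, 38 mm across, 15 mm high; loose; origin at the centre of its underside
- match_box: small box 38x61x31 mm; loose; origin at the centre of its underside

How it is judged:
On the way, in this order (a step that is already met when the one before it is completed fails the run):
1. the notch is turned over the red key, within 6 mm, with the sieve still raised (horizontal distance between notch and key_top below 0.006 m and value of joint sieve_press below 0.004 m), for 0.1 s.
2. the sieve is pressed home (horizontal distance between notch and key_top below 0.005 m and value of joint sieve_press above 0.0065 m), for 0.2 s.
At the end, for the whole second after the job is handed in: The sieve is down at least 6.5 of its 8 mm (flush with the rim), its notch within 5 mm of the red key, at rest (all of step 2 and velocity of joint sieve between -0.05 and 0.05 rad/s); the robot touches nothing.
It fails at once if the sieve is pulled up more than 4 mm (value of joint sieve_press below -0.004 m).
It fails at once if the tab is pinched (both its flat sides pressed at once) (contact force between the fingers and tab_ccw above 1.5 N and contact force between the fingers and tab_cw above 1.5 N).
It fails at once if a bystander is moved more than 25 mm (distance of any of espresso_cup, tea_glass, teaspoon, salt_shaker, tea_light, match_box from where it was at the start of the episode above 0.025 m).
It also fails if it takes over 56 s, if anything falls off the work surface, if the arm or the gripper's body presses on something with over 40 N, if the wrist force passes 120 N, or if a joint passes its speed limit or range.

### The arm

A 6-joint arm with a two-finger parallel gripper is mounted at the origin on a cart in front of the work surface, level with it; the furniture and walls round the work are solid. World frame = base frame: x ahead of the robot, y to its left, z up, the work surface at z = 0. Lengths are in m, angles in rad, forces in N, time in s.
With the tool pointing down it reaches from about 0.35 to 0.775 m from the base axis. Payload 7.3 kg.
Tool frame: the origin (TCP) lies between the finger pads; the fingertips stand 8 mm ahead of it and the grasp point (between the pads) lies 11 mm behind it (robot.nose_length is the distance from the TCP to the fingertips, in m); z points along the fingers, y is the line along which they close (so a half turn about z gives the same grasp; the last joint's range is limited). The gripper opens to 92 mm and grips with 3 to 60 N. Pads are 19 mm wide; open, the fingers measure 130 mm over their backs; the gripper's body (75 mm by 190 mm) begins 47 mm behind the grasp point.
Start: joints at [-1.253, 0.342, 1.524, -0, 1.275, -0.146], TCP at [0.235, -0.47, 0.235] pointing down, gripper open.
Joint ranges: [-2.53, 2.53], [-0.77, 2.02], [0.04, 2.7], [-1, 4.14], [0.28, 2.66], [-3.11, 3.11]. Speed limits (rad/s): [2.57, 2.57, 3.14, 3.14, 3.14, 3.14].

### API

Orientations are given as [roll, pitch, yaw] about the fixed x, y, z axes, in that order (R = Rz(yaw) Ry(pitch) Rx(roll)).
In Python, from cell import robot gives the robot as it stands. The module is installed in compiled form; this text tells all that it offers.
- The arm moves only by the shell command python3 -m jog 'ROWS' [FORCE]. ROWS is JSON, a list that holds one entry, the list of rows, each a list of 5 numbers: the gripper's target within -1 to 1 (fully open at 1, half-way at 0, shut at -1), then the shift along the tool's x, y, z in m, then the turn about the tool's z in rad. A call has 1 to 5 rows; each row is the pose to reach, as a shift and turn from the pose commanded when the call began, along the tool's axes at that moment; what a row does not reach only later rows make up. A row lasts 1/12 s, in which the tool goes at most 41.7 mm and 7.16 degrees, less where a joint would pass 70% of its speed; a pose out of reach is approached as far as the arm can. A call with a gripper value outside its range is refused whole. The fingers move at their own pace and stop on an object; FORCE is the grip in N (left out, the last holds). Time passes only in rows, so rows that repeat a pose let the fingers close. It gives the time, the measured TCP pose, the force, the opening and the grip force at its end, in the units of the state.
- robot.observe(): the state, without advancing time (a new reading comes with each control period).
- robot.read_camera(name): name is "scene" or "top"; returns the picture (420x560x3 uint8, red, green, blue); there is no depth.
- robot.camera_model(name): a dict with "camera_matrix" (3x3 intrinsics, pixels), "position" and "attitude" of the camera in the world. Camera axes: x right, y down, z forward; pixel columns grow to the right and rows downward; lengths in m; the calibration is good to about 2 mm. A picture is of the moment at which its call begins. camera_model takes no time and is no camera call.
- robot.hand_in(): hands the job in; it is judged then, once.
The state is a dict: "time": time; "qpos": joint angles; "qvel": joint speeds; "joint_efforts": joint torques, N m; "tool_pos": TCP position; "tool_rot": TCP orientation; "contact_force": force on the tool from outside, world axes, zero at the start; "torque": the same for the moment, N m; "opening": finger opening in m; "grip_force": force on a finger pad.
Only numpy, scipy, OpenCV 4.12 (cv2) and the standard library are available. Lean on these libraries where they do the work, as an engineer would, in place of code of your own. Each camera call takes 0.05 s, during which the arm holds its last target. There are 200 camera calls.

## Working session

There is one attempt and no reset: what is moved stays moved. The work goes in short steps, Python scripts to look and compute and a shell command to move; the robot and the scene stay as the last step left them, time stands still between calls to the robot, and variables do not carry over. Pictures are saved under pics/ and viewed, at most 10 in all, crops included, and the job is handed in when it is done.

```bash
mkdir -p pics; cat > h.py <<'E'
import numpy as np,cv2
from cell import robot
from scipy.spatial.transform import Rotation as R
def cam(n):
    m=robot.camera_model(n);a=np.array(m["attitude"],float)
    r=a if a.shape==(3,3) else (R.from_euler('xyz',a).as_matrix() if a.size==3 else R.from_quat(a).as_matrix())
    return np.array(m["camera_matrix"]),np.array(m["position"]),r
def ray(n,uv,z):
    K,p,r=cam(n);d=r@np.linalg.inv(K)@np.array([uv[0],uv[1],1.]);return p+d*(z-p[2])/d[2]
def proj(n,X):
    K,p,r=cam(n);c=K@(r.T@(np.array(X)-p));return c[:2]/c[2]
def save(n,f):
    im=robot.read_camera(n);cv2.imwrite('pics/'+f,im[:,:,::-1]);return im
E
python3 - <<'E'
from h import *
save("top","t0.png");save("scene","s0.png")
for n in("top","scene"):print(robot.camera_model(n))
s=robot.observe();print(s)
E
```

```text
{'camera_matrix': array([[458.02867311,   0.        , 281.63022172],
       [  0.        , 458.02867311, 204.71532479],
       [  0.        ,   0.        ,   1.        ]]), 'position': array([ 0.40980845, -0.39368284,  1.04807484]), 'attitude': array([-2.99400164,  0.01264664, -1.55188187])}
{'camera_matrix': array([[480.76747096,   0.        , 274.53423151],
       [  0.        , 480.76747096, 214.71539666],
       [  0.        ,   0.        ,   1.        ]]), 'position': array([-0.329444  , -0.96060643,  0.53892939]), 'attitude': array([-1.95711053, -0.00475717, -0.96808203])}
{'time': 0.1, 'qpos': array([-1.25298656e+00,  3.42633531e-01,  1.52493289e+00, -4.51481253e-05,
        1.27538597e+00, -1.46002515e-01]), 'qvel': array([-0.00043565, -0.00250848, -0.00262954, -0.00025308, -0.00243463,
        0.00178387]), 'joint_efforts': array([ 1.83265423e-03, -4.32003772e+01, -2.44693905e+01,  7.19611114e-02,
        5.26055612e-02, -3.62208482e-05]), 'tool_pos': array([ 0.23475876, -0.46919085,  0.2341206 ]), 'tool_rot': array([-3.14024110e+00, -1.55105458e-04,  4.63825348e-01]), 'contact_force': array([-0.13510488,  0.81428953, -0.04955615]), 'torque': array([ 0.02334312, -0.0428322 , -0.01280742]), 'grip_force': 0.0, 'opening': 0.09181418129523977}
```

View pics/t0.png

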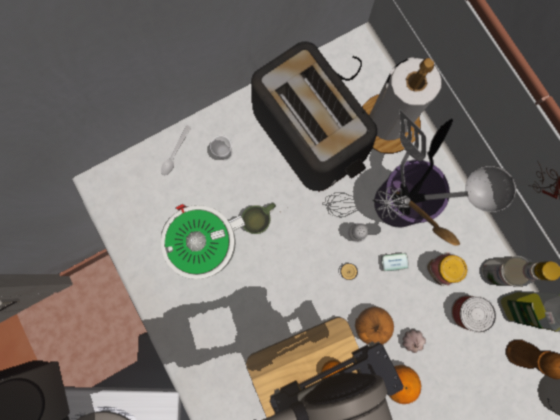

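View pics/s0.png

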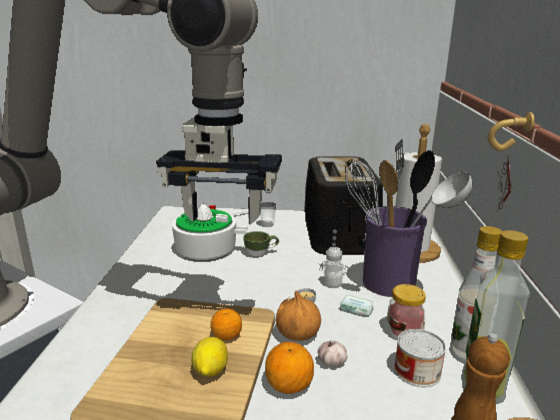

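The top view shows the juicer at about (199,242), the red flag at (182,208), the white tab near (217,235), the notch opposite it at about (170,248), and the spout and cup to the right at (256,218). Next I'll measure these.

```bash
python3 - <<'E'
from h import *
im=cv2.imread('pics/t0.png');c=im[195:290,150:285]
cv2.imwrite('pics/t0c.png',cv2.resize(c,None,fx=5.9,fy=5.9,interpolation=cv2.INTER_CUBIC))
h=cv2.cvtColor(im,cv2.COLOR_BGR2HSV);w=np.zeros(im.shape[:2],bool);w[195:290,150:240]=1
g=cv2.inRange(h,(45,120,60),(80,255,255))>0
g&=w;ys,xs=np.nonzero(g);hull=cv2.convexHull(np.c_[xs,ys].astype(np.int32))
P=np.array([ray("top",p[0],.083) for p in hull])
from scipy.optimize import least_squares
f=least_squares(lambda q:np.hypot(P[:,0]-q[0],P[:,1]-q[1])-q[2],[*P[:,:2].mean(0),.068],loss='soft_l1',f_scale=.001)
print("sieve c,r",f.x,np.abs(f.fun).max());C=f.x[:2]
r=((h[...,0]<8)|(h[...,0]>172))&(h[...,1]>130)&(h[...,2]>60)&w;ys,xs=np.nonzero(r)
print(len(xs),xs.mean(),ys.mean());q=ray("top",(xs.mean(),ys.mean()),.086)[:2]-C
print("flag",np.hypot(*q),np.degrees(np.arctan2(q[1],q[0])))
for n,uv,z in(("tab",(217,235),.1),("notch",(170,249),.083),("cup",(256,218),.048),("spout",(238,222),.06)):
    q=ray("top",uv,z)[:2]-C;print(n,q+C,np.hypot(*q),np.degrees(np.arctan2(q[1],q[0])))
E
```

```text
sieve c,r [ 0.47224995 -0.20056115  0.06642458] 0.00044279063983995726
26 180.42307692307693 207.1153846153846
flag 0.08052746689231349 27.36483671881552
tab [ 0.48467873 -0.24605651] 0.047162504584934005 -74.72031654048124
notch [ 0.45473714 -0.1454006 ] 0.05787387183025333 107.6140142820722
cup [ 0.52773918 -0.32240815] 0.1338870598694991 -65.51543743928019
spout [ 0.5169019  -0.28438721] 0.09497685922177182 -61.9569337823874
```

View pics/t0c.png

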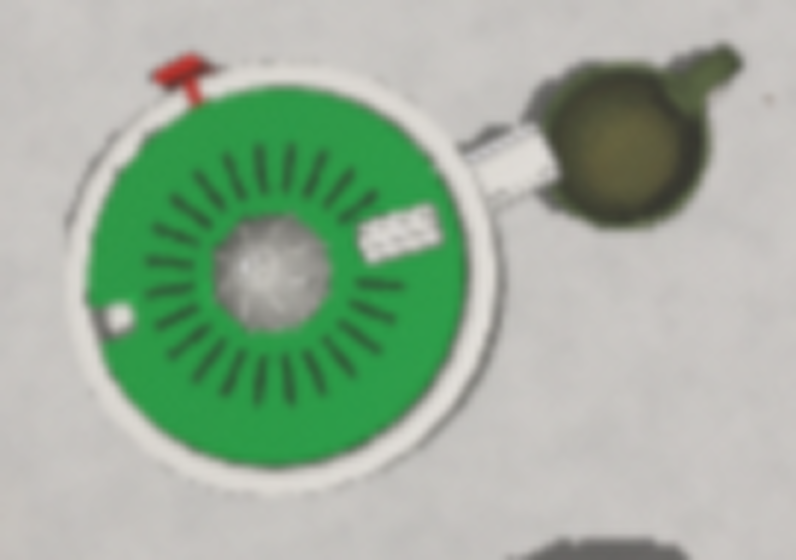

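The tab is near azimuth -75° and the key at about +27.4°, which the spout at -62° confirms. The notch at 107.6° agrees with the tab, so the sieve needs about 78° clockwise. I'll use the closed fingers as one block with tool x along the tab, start on the tab's counter-clockwise flank and sweep an arc.

```bash
cat >> h.py <<'E'
C=np.array([.4722,-.2006])
def pose(phi,off,z,r=.048):   # phi tab azimuth deg, off tangential offset (ccw +)
    a=np.radians(phi);return [*(C+[r*np.cos(a)-off*np.sin(a),r*np.sin(a)+off*np.cos(a)]),z,a+np.pi]
def rows(ts,lim=True):
    s=robot.observe();p=np.array(s["tool_pos"]);y=s["tool_rot"][2]
    M=np.array([[np.cos(y),np.sin(y),0],[np.sin(y),-np.cos(y),0],[0,0,-1]])
    print("now",s["time"],p.round(4),np.degrees(y).round(1),s["contact_force"].round(1))
    for t in ts:
        d=M.T@(np.array(t[:3])-p);print((d*1000).round(1),round(-((t[3]-y+np.pi)%(2*np.pi)-np.pi),3))
E
python3 - <<'E'
from h import *
rows([pose(-74.7,.036,.17),pose(-74.7,.036,.094)])
E
```

```text
now 0.1 [ 0.2348 -0.4692  0.2341] 26.6 [-0.1  0.8 -0. ]
[358.4 -79.9  64.1] -1.374
[358.4 -79.9 140.1] -1.374
```

```bash
python3 -m jog '[[[-1,0.03,-0.007,0,0],[-1,0.066,-0.015,0,0],[-1,0.103,-0.023,0,0],[-1,0.14,-0.031,0,0],[-1,0.177,-0.04,0,0]]]' 10
python3 -m jog '[[[-1,0.037,-0.008,0.005,0],[-1,0.074,-0.016,0.015,0],[-1,0.111,-0.024,0.025,0],[-1,0.15,-0.032,0.03,0],[-1,0.181,-0.04,0.03,0]]]'
python3 -m jog '[[[-1,0,0,0,-0.12],[-1,0,0,0,-0.24],[-1,0,0,0,-0.36],[-1,0,0,0,-0.48],[-1,0,0,0,-0.6]]]'
python3 -m jog '[[[-1,0,0,0,-0.12],[-1,0,0,0,-0.24],[-1,0,0,0,-0.36],[-1,0,0,0,-0.48],[-1,0,0,0,-0.6]]]'
python3 -m jog '[[[-1,0,0,0,-0.1],[-1,0,0,0,-0.174],[-1,0,0,0,-0.174],[-1,0,0,0,-0.174]]]'
python3 - <<'E'
from h import *
rows([pose(-74.7,.036,.17),pose(-74.7,.036,.095)])
print(robot.observe()["opening"]);save("scene","s1.png")
E
```

```text
time: 0.52
tool_pos: [0.3762, -0.3533, 0.2344]
tool_rot: [-3.141, 0.0, 0.463]
contact_force: [1.0, -0.8, 0.1]
opening: 0.0633
grip_force: 0.0
time: 0.93
tool_pos: [0.5204, -0.2354, 0.2029]
tool_rot: [-3.139, 0.001, 0.465]
contact_force: [-0.5, -0.0, 0.0]
opening: 0.0297
grip_force: 0.0
time: 1.35
tool_pos: [0.5192, -0.2375, 0.2042]
tool_rot: [-3.14, 0.0, 1.07]
contact_force: [-0.7, 0.6, 0.6]
opening: 0.001
grip_force: 0.0
time: 1.77
tool_pos: [0.5191, -0.2377, 0.2043]
tool_rot: [-3.141, -0.001, 1.67]
contact_force: [0.3, -0.2, 0.5]
opening: 0.0003
grip_force: 0.0
time: 2.1
tool_pos: [0.5191, -0.2378, 0.2044]
tool_rot: [-3.141, -0.0, 1.835]
contact_force: [-0.1, 0.2, 1.0]
opening: 0.0005
grip_force: 0.0
now 2.1 [ 0.5191 -0.2378  0.2044] 105.2 [-0.1  0.2  1. ]
[ 0.2  0.5 34.4] -0.002
[  0.2   0.5 109.4] -0.002
0.0004831103746814951
```

View pics/s1.png

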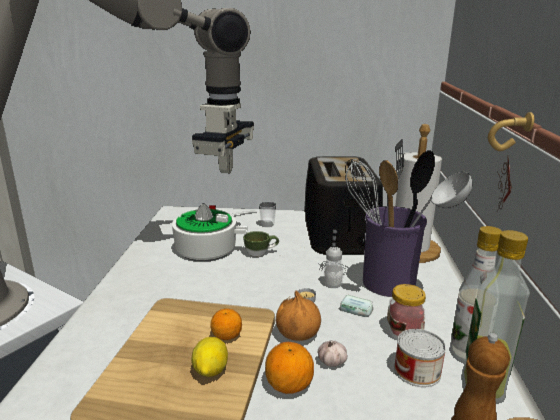

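The closed fingers hang above the far side of the sieve, with the tip near (228,168) and nothing in the way. I'll descend beside the tab now, watching the force.

```bash
python3 -m jog '[[[-1,0,0,0.025,0],[-1,0,0,0.05,0],[-1,0,0,0.075,0],[-1,0,0,0.085,0],[-1,0,0,0.09,0]]]'
python3 -m jog '[[[-1,0,0,0.006,0],[-1,0,0,0.012,0],[-1,0,0,0.018,0],[-1,0,0,0.018,0]]]'
python3 - <<'E'
from h import *
rows([pose(-74.7,.026,.095)])
save("top","t1.png");im=save("scene","s2.png")
a=cv2.imread('pics/t1.png')[195:290,150:285];b=cv2.imread('pics/s2.png')[130:275,150:300]
cv2.imwrite('pics/c1.png',np.hstack([cv2.resize(a,(440,310)),cv2.resize(b,(320,310))]))
E
```

```text
time: 2.57
tool_pos: [0.5184, -0.2373, 0.1129]
tool_rot: [-3.139, -0.003, 1.837]
contact_force: [0.4, 0.2, 0.1]
opening: 0.0003
grip_force: 0.0
time: 2.9
tool_pos: [0.5191, -0.2378, 0.0963]
tool_rot: [-3.141, -0.0, 1.838]
contact_force: [-0.8, 0.8, -0.2]
opening: 0.0007
grip_force: 0.0
now 2.9 [ 0.5191 -0.2378  0.0963] 105.3 [-0.8  0.8 -0.2]
[ 0.2 -9.5  1.3] -0.0
```

View pics/c1.png

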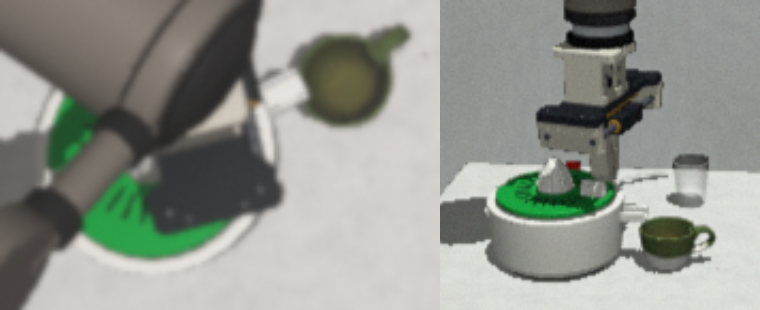

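The finger stands behind the tab, on its counter-clockwise flank, and clear of the cone. I'll close the gap and then work out the arc rows, which are the same in each call because the arc repeats in the tool frame.

```bash
python3 -m jog '[[[-1,0,-0.003,0.001,0],[-1,0,-0.006,0.001,0],[-1,0,-0.009,0.001,0],[-1,0,-0.009,0.001,0]]]'
python3 - <<'E'
from h import *
rows([pose(-74.7-d,.026,.095) for d in (4,8,12,16,20)])
E
```

```text
time: 3.33
tool_pos: [0.51, -0.2404, 0.096]
tool_rot: [-3.141, 0.0, 1.837]
contact_force: [0.5, 0.7, 0.5]
opening: 0.0005
grip_force: 0.0
now 3.3333 [ 0.51   -0.2404  0.096 ] 105.3 [0.5 0.7 0.5]
[-1.3 -3.4  1. ] 0.069
[-2.7 -6.9  1. ] 0.139
[ -4.  -10.5   1. ] 0.209
[ -4.9 -14.2   1. ] 0.279
[ -5.6 -17.9   1. ] 0.349
```

```bash
python3 -m jog '[[[-1,-0.0013,-0.0034,0,0.07],[-1,-0.0027,-0.0069,0,0.14],[-1,-0.004,-0.0105,0,0.209],[-1,-0.0049,-0.0142,0,0.279],[-1,-0.0056,-0.0179,0,0.349]]]'
python3 - <<'E'
from h import *
rows([pose(-94.7-d,.026,.0955) for d in (4,8,12,16,20)])
E
```

```text
time: 3.75
tool_pos: [0.495, -0.2504, 0.0961]
tool_rot: [3.141, 0.0, 1.485]
contact_force: [1.1, -0.4, 0.7]
opening: 0.0005
grip_force: 0.6
now 3.75 [ 0.495  -0.2504  0.0961] 85.1 [ 1.1 -0.4  0.7]
[-1.9 -4.2  0.6] 0.066
[-3.4 -7.7  0.6] 0.136
[ -4.6 -11.3   0.6] 0.206
[ -5.6 -15.    0.6] 0.276
[ -6.3 -18.8   0.6] 0.345
```

```bash
python3 -m jog '[[[-1,-0.0019,-0.0042,0,0.066],[-1,-0.0034,-0.0077,0,0.136],[-1,-0.0046,-0.0113,0,0.206],[-1,-0.0056,-0.015,0,0.276],[-1,-0.0063,-0.0188,0,0.345]]]'
python3 - <<'E'
from h import *
rows([pose(-114.7-d,.026,.0955) for d in (4,8,12,16,20)])
E
```

```text
time: 4.17
tool_pos: [0.4758, -0.2553, 0.0962]
tool_rot: [3.14, -0.0, 1.14]
contact_force: [2.0, 0.6, 0.6]
opening: 0.0006
grip_force: 0.7
now 4.1667 [ 0.4758 -0.2553  0.0962] 65.3 [2.  0.6 0.6]
[-1.5 -3.6  0.7] 0.07
[-3.  -7.1  0.7] 0.14
[ -4.2 -10.7   0.7] 0.21
[ -5.1 -14.4   0.7] 0.28
[ -5.8 -18.2   0.7] 0.349
```

```bash
python3 -m jog '[[[-1,-0.0015,-0.0036,0,0.07],[-1,-0.003,-0.0071,0,0.14],[-1,-0.0042,-0.0107,0,0.21],[-1,-0.0051,-0.0144,0,0.28],[-1,-0.0058,-0.0182,0,0.349]]]'
python3 - <<'E'
from h import *
rows([pose(-134.7-d,.026,.0955) for d in (3,6,9,12)])
save("top","t3.png");im=save("scene","s3.png")
a=cv2.imread('pics/t3.png')[195:290,150:285];b=cv2.imread('pics/s3.png')[180:265,160:250]
cv2.imwrite('pics/c3.png',np.hstack([cv2.resize(a,(440,310)),cv2.resize(b,(330,310),interpolation=cv2.INTER_CUBIC)]))
E
```

```text
time: 4.58
tool_pos: [0.457, -0.2532, 0.0962]
tool_rot: [3.14, -0.0, 0.791]
contact_force: [0.9, 0.0, 2.3]
opening: 0.0006
grip_force: 0.6
now 4.5833 [ 0.457  -0.2532  0.0962] 45.3 [0.9 0.  2.3]
[-1.2 -2.7  0.7] 0.053
[-2.4 -5.3  0.7] 0.105
[-3.4 -8.   0.7] 0.157
[ -4.3 -10.7   0.7] 0.21
```

View pics/c3.png

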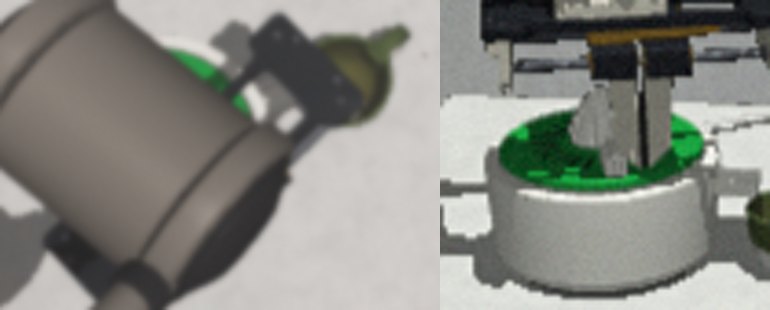

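The tab has turned with the finger and now sits just left of it, near (615,160) in the crop. I'll push to just short of the goal, then lift clear and measure.

```bash
python3 -m jog '[[[-1,-0.0012,-0.0027,0,0.053],[-1,-0.0024,-0.0053,0,0.105],[-1,-0.0034,-0.008,0,0.157],[-1,-0.0043,-0.0107,0,0.21],[-1,-0.0043,-0.0107,0,0.21]]]'
python3 - <<'E'
from h import *
rows([])
E
python3 -m jog '[[[-1,0,0.01,0,0],[-1,0,0.015,-0.03,0],[-1,0,0.015,-0.06,0],[-1,0,0.03,-0.09,0],[-1,0,0.06,-0.1,0]]]'
python3 -m jog '[[[-1,0,0.04,0,0],[-1,0,0.08,0,0],[-1,0,0.12,0,0],[-1,0,0.14,0,0],[-1,0,0.14,0,0]]]'
python3 - <<'E'
from h import *
rows([pose(-146.7,.036,.19),pose(-146.7,.036,.0955)])
im=save("top","t4.png")
a=cv2.imread('pics/t4.png')[195:290,150:285]
cv2.imwrite('pics/c4.png',cv2.resize(a,None,fx=5.9,fy=5.9,interpolation=cv2.INTER_CUBIC))
E
```

```text
time: 5.1
tool_pos: [0.446, -0.2485, 0.096]
tool_rot: [3.141, -0.0, 0.585]
contact_force: [0.7, -0.4, 1.8]
opening: 0.0006
grip_force: 0.4
now 5.1 [ 0.446  -0.2485  0.096 ] 33.5 [ 0.7 -0.4  1.8]
time: 5.52
tool_pos: [0.4802, -0.2986, 0.2007]
tool_rot: [3.137, -0.002, 0.589]
contact_force: [1.6, -1.7, 0.1]
opening: 0.0003
grip_force: 0.0
time: 5.93
tool_pos: [0.5575, -0.4193, 0.1939]
tool_rot: [3.141, 0.0, 0.585]
contact_force: [-0.4, 0.1, -0.7]
opening: 0.0007
grip_force: 0.0
now 5.9333 [ 0.5575 -0.4193  0.1939] 33.5 [-0.4  0.1 -0.7]
[   1.6 -193.6    3.9] 0.004
[   1.6 -193.6   98.4] 0.004
```

View pics/c4.png

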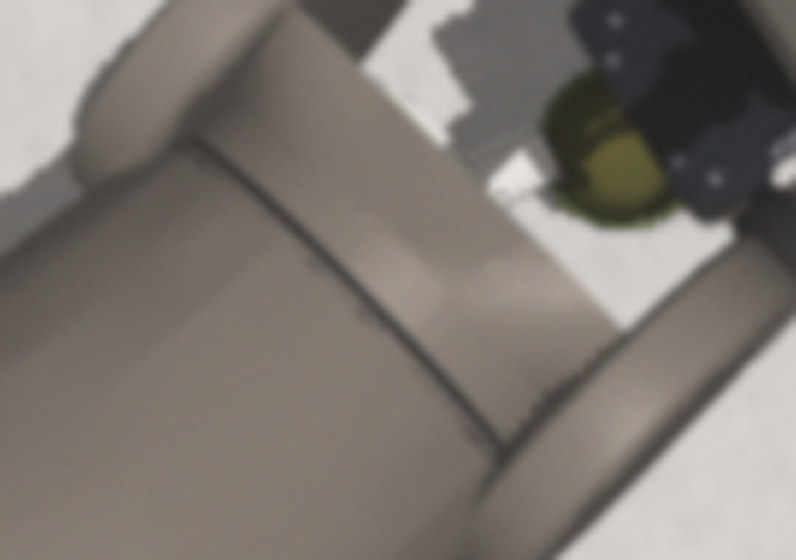

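The arm hides the press here, so I'll pull the hand back towards the start pose.

```bash
python3 -m jog '[[[-1,-0.03,0,-0.01,0],[-1,-0.066,0,-0.02,0],[-1,-0.1,0,-0.03,0],[-1,-0.135,0,-0.03,0],[-1,-0.17,0,-0.03,0]]]'
python3 -m jog '[[[-1,-0.035,0,0,0],[-1,-0.07,0,0,0],[-1,-0.1,0,0,0],[-1,-0.12,0,0,0],[-1,-0.12,0,0,0]]]'
python3 - <<'E'
from h import *
im=save("top","t5.png")
im=cv2.imread('pics/t5.png')
cv2.imwrite('pics/c5.png',cv2.resize(im[195:290,150:285],None,fx=5.9,fy=5.9,interpolation=cv2.INTER_CUBIC))
def tab(f):
    im=cv2.imread('pics/'+f);h=cv2.cvtColor(im,cv2.COLOR_BGR2HSV)
    m=((h[...,1]<70)&(h[...,2]>150)).astype(np.uint8)
    n,l,st,ct=cv2.connectedComponentsWithStats(m,connectivity=4)
    for i in range(1,n):
        q=ray("top",ct[i],.096)[:2]-C
        if .02<np.hypot(*q)<.068 and st[i,4]>6:print(f,st[i,4],ct[i],np.hypot(*q).round(4),np.degrees(np.arctan2(q[1],q[0])).round(2))
tab('t0.png');tab('t5.png');rows([pose(-146.7,.036,.2),pose(-146.7,.036,.0955)])
E
```

```text
time: 6.4
tool_pos: [0.4134, -0.509, 0.2269]
tool_rot: [3.14, -0.0, 0.588]
contact_force: [-0.1, -0.2, 0.2]
opening: 0.0004
grip_force: 0.0
time: 6.82
tool_pos: [0.3106, -0.5769, 0.2259]
tool_rot: [-3.141, 0.001, 0.582]
contact_force: [0.5, -0.4, -0.1]
opening: 0.0006
grip_force: 0.0
t0.png 99 [217.23232323 234.23232323] 0.0475 -72.34
t0.png 18 [169.88888889 248.27777778] 0.0547 107.63
t5.png 25 [179.68 219.68] 0.0558 38.67
t5.png 105 [209.03809524 258.52380952] 0.0472 -140.12
now 6.8667 [ 0.3127 -0.5757  0.2259] 33.4 [1.1 0.3 0.1]
[ 291.7 -189.3   25.9] 0.002
[ 291.7 -189.3  130.4] 0.002
```

View pics/c5.png

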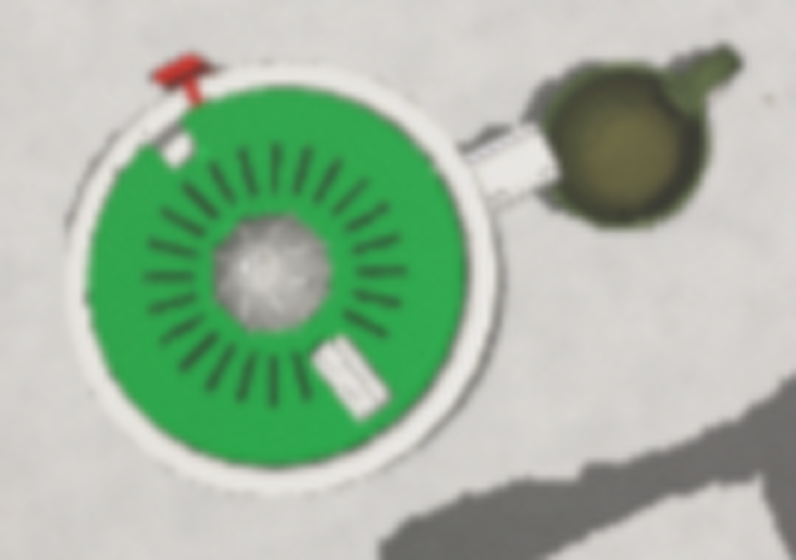

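The tab is now at -140.1° and the notch at about 39.5°. The key shows at crop (195,95), so about 12° remain, and the finger leads the tab by 6.4°. I'll return and refine the key azimuth on the way.

```bash
python3 - <<'E'
from h import *
im=cv2.imread('pics/t5.png');h=cv2.cvtColor(im,cv2.COLOR_BGR2HSV)
r=((h[...,0]<10)|(h[...,0]>170))&(h[...,1]>100);r[:195]=0;r[230:]=0;r[:,:165]=0;r[:,200:]=0
ys,xs=np.nonzero(r)
for y in sorted(set(ys)):
    x=xs[ys==y].mean();print(y,(ys==y).sum(),x.round(1),end=' ')
    for z in(.076,.088):
        q=ray("top",(x,y),z)[:2]-C;print(np.hypot(*q).round(4),np.degrees(np.arctan2(q[1],q[0])).round(1),end=' ')
    print()
for R0,z in((.079,.075),):  # rim circle for the centre
    w=((h[...,2]>175)).astype(np.uint8)
    print([proj("top",[*C,z]).round(1) for z in(.075,.122)])
E
python3 -m jog '[[[-1,0.03,-0.019,0,0],[-1,0.06,-0.039,0,0],[-1,0.09,-0.058,0,0],[-1,0.12,-0.078,0,0],[-1,0.15,-0.097,0,0]]]'
python3 -m jog '[[[-1,0.03,-0.019,0,0],[-1,0.06,-0.039,0,0],[-1,0.09,-0.058,0,0],[-1,0.12,-0.078,0,0],[-1,0.142,-0.092,0,0]]]'
python3 -m jog '[[[-1,0,0,0.025,0],[-1,0,0,0.05,0],[-1,0,0,0.07,0],[-1,0,0,0.07,0]]]'
python3 - <<'E'
from h import *
rows([pose(-146.7,.036,.0955)])
E
```

```text
205 4 181.5 0.0861 25.7 0.0833 24.5 
206 7 181.0 0.0846 26.9 0.0818 25.7 
207 8 179.5 0.0841 29.5 0.0812 28.3 
208 7 179.0 0.0827 30.9 0.0798 29.7 
209 4 180.0 0.0797 30.2 0.0769 29.0 
210 2 182.5 0.0752 27.4 0.0725 26.0 
211 2 182.5 0.0733 28.1 0.0706 26.7 
[array([197.2, 241.4]), array([192.7, 239.9])]
time: 7.28
tool_pos: [0.3872, -0.4083, 0.2259]
tool_rot: [-3.141, -0.001, 0.587]
contact_force: [0.6, 0.7, -0.2]
opening: 0.0006
grip_force: 0.0
time: 7.7
tool_pos: [0.4547, -0.252, 0.2261]
tool_rot: [-3.141, -0.001, 0.589]
contact_force: [0.4, -0.1, -1.2]
opening: 0.0006
grip_force: 0.0
time: 8.03
tool_pos: [0.4522, -0.2531, 0.1524]
tool_rot: [-3.135, 0.002, 0.588]
contact_force: [-1.5, 0.2, 0.3]
opening: 0.0003
grip_force: 0.0
now 8.0333 [ 0.4522 -0.2531  0.1524] 33.7 [-1.5  0.2  0.3]
[-2.5  3.  56.9] 0.007
```

```bash
python3 -m jog '[[[-1,-0.002,0.003,0.02,0],[-1,-0.002,0.003,0.04,0],[-1,-0.002,0.003,0.05,0],[-1,-0.002,0.003,0.056,0],[-1,-0.002,0.003,0.056,0]]]'
python3 - <<'E'
from h import *
rows([pose(-146.7,.026,.0955)]+[pose(-146.7-d,.026,.0955) for d in (4,8,12)])
E
```

```text
time: 8.45
tool_pos: [0.4536, -0.2595, 0.0995]
tool_rot: [-3.14, 0.0, 0.586]
contact_force: [0.1, 0.2, -0.8]
opening: 0.0008
grip_force: 0.0
now 8.45 [ 0.4536 -0.2595  0.0995] 33.5 [ 0.1  0.2 -0.8]
[ -0.1 -13.    4. ] 0.004
[ -1.8 -16.4   4. ] 0.074
[ -3.2 -20.    4. ] 0.144
[ -4.4 -23.6   4. ] 0.214
```

```bash
python3 -m jog '[[[-1,0,-0.004,0.003,0],[-1,0,-0.008,0.004,0],[-1,0,-0.013,0.004,0],[-1,0,-0.013,0.004,0]]]'
python3 - <<'E'
from h import *
rows([pose(-146.7-d,.026,.0955) for d in (3,6,9,12.2)])
E
```

```text
time: 8.78
tool_pos: [0.4461, -0.2485, 0.0963]
tool_rot: [3.141, -0.0, 0.585]
contact_force: [0.1, -0.3, 0.4]
opening: 0.0004
grip_force: 0.0
now 8.7833 [ 0.4461 -0.2485  0.0963] 33.5 [ 0.1 -0.3  0.4]
[-1.2 -2.2  0.8] 0.056
[-2.3 -4.8  0.8] 0.109
[-3.3 -7.5  0.8] 0.161
[ -4.3 -10.4   0.8] 0.217
```

```bash
python3 -m jog '[[[-1,-0.0012,-0.0022,0,0.056],[-1,-0.0023,-0.0048,0,0.109],[-1,-0.0033,-0.0075,0,0.161],[-1,-0.0043,-0.0104,0,0.217],[-1,-0.0043,-0.0104,0,0.217]]]'
python3 - <<'E'
from h import *
rows([])
E
python3 -m jog '[[[-1,0.002,0.002,0,0],[-1,0.006,0.004,0,0],[-1,0.006,0.004,0.002,0],[-1,0.006,0.004,0.004,0],[-1,0.006,0.004,0.005,0]]]'
python3 -m jog '[[[-1,0,0,0.001,0],[-1,0,0,0.002,0],[-1,0,0,0.003,0],[-1,0,0,0.003,0]]]'
```

```text
time: 9.2
tool_pos: [0.4372, -0.2429, 0.0964]
tool_rot: [3.141, -0.001, 0.366]
contact_force: [0.8, -0.6, 1.1]
opening: 0.0007
grip_force: 0.3
now 9.2 [ 0.4372 -0.2429  0.0964] 21.0 [ 0.8 -0.6  1.1]
time: 9.62
tool_pos: [0.4445, -0.2446, 0.0906]
tool_rot: [3.141, -0.0, 0.368]
contact_force: [1.2, 0.6, 4.5]
opening: 0.0002
grip_force: 2.0
time: 9.95
tool_pos: [0.4444, -0.2445, 0.0878]
tool_rot: [3.141, -0.0, 0.368]
contact_force: [0.8, 0.1, 3.0]
opening: 0.0008
grip_force: 1.3
```

The tip is about 3 mm below the raised face at low force, so the notch has taken the key. I'll keep pressing.

```bash
python3 -m jog '[[[-1,0,0,0.001,0],[-1,0,0,0.002,0],[-1,0,0,0.003,0],[-1,0,0,0.004,0],[-1,0,0,0.004,0]]]'
python3 -m jog '[[[-1,0,0,0.001,0],[-1,0,0,0.002,0],[-1,0,0,0.003,0],[-1,0,0,0.003,0],[-1,0,0,0.003,0]]]'
```

```text
time: 10.37
tool_pos: [0.444, -0.2443, 0.0836]
tool_rot: [-3.141, 0.0, 0.368]
contact_force: [1.1, 1.2, 2.9]
opening: 0.0006
grip_force: 1.6
time: 10.78
tool_pos: [0.4444, -0.2446, 0.0827]
tool_rot: [3.14, -0.001, 0.368]
contact_force: [-5.2, 3.8, 22.4]
opening: 0.0012
grip_force: 11.2
```

It met a hard stop at 22 N with the tip at 74.7 mm, which is flush. I'll lift, move clear and check.

```bash
python3 -m jog '[[[-1,0,0,-0.01,0],[-1,0,0,-0.04,0],[-1,0,0,-0.08,0],[-1,0,0,-0.11,0],[-1,0,0,-0.13,0]]]'
python3 -m jog '[[[-1,-0.02,0.03,0,0],[-1,-0.04,0.06,0,0],[-1,-0.06,0.09,0,0],[-1,-0.08,0.12,0,0],[-1,-0.1,0.15,0,0]]]'
python3 -m jog '[[[-1,-0.02,0.03,0,0],[-1,-0.04,0.06,0,0],[-1,-0.06,0.09,0,0],[-1,-0.08,0.12,0,0],[-1,-0.08,0.12,0,0]]]'
python3 - <<'E'
from h import *
save("top","t6.png");save("scene","s6.png")
a=cv2.imread('pics/t6.png')[190:295,150:285];b=cv2.imread('pics/s6.png')[180:265,160:290]
cv2.imwrite('pics/c6.png',np.hstack([cv2.resize(a,(440,342),interpolation=cv2.INTER_CUBIC),cv2.resize(b,(355,342),interpolation=cv2.INTER_CUBIC)]))
rows([])
E
```

```text
time: 11.2
tool_pos: [0.4446, -0.245, 0.2136]
tool_rot: [3.139, -0.001, 0.368]
contact_force: [1.1, -0.5, -0.1]
opening: 0.0005
grip_force: 0.0
time: 11.62
tool_pos: [0.4038, -0.4219, 0.2103]
tool_rot: [-3.141, 0.001, 0.368]
contact_force: [0.3, 0.2, 0.9]
opening: 0.0003
grip_force: 0.0
time: 12.03
tool_pos: [0.3699, -0.5667, 0.2085]
tool_rot: [3.141, 0.002, 0.363]
contact_force: [0.5, 0.8, -0.6]
opening: 0.0007
grip_force: 0.0
now 12.1333 [ 0.3721 -0.5618  0.209 ] 20.9 [ 0.4  0.1 -0.1]
```

View pics/c6.png

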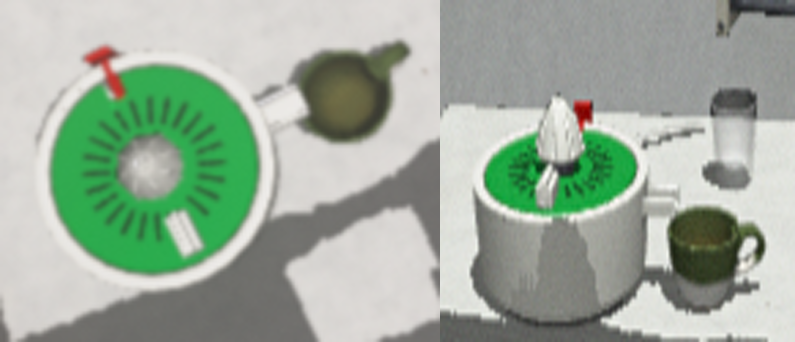

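The red key lies in the notch at crop (115,82), the sieve is flush with the rim, the cup and glass are in place and the hand is clear.

```bash
python3 -c "
from cell import robot
print(robot.hand_in())"
```

```text
the job is handed in; nothing more can be done
None
```

I turned the sieve about 80° clockwise until its notch lay over the red key and pressed it home (hard stop with the fingertip at 74.7 mm, flush with the rim); the hand was clear when I handed the job in at about 12 s, and no verdict came back.

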